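# Open a touch-latch cupboard door

### The job

Open the wider of the two handle-less doors of the small desk cabinet without gripping anything: press its front near the free edge with closed fingertips until the push catch lets go, back off so that the spring pops it ajar, then push the door wide open from its inner side and move clear. Leave the narrow door shut and do not disturb the mug or the tape dispenser.

Things in the scene. Friction and masses are not known exactly. Their poses are not given: they have to be found in the camera images.
- cabinet: fixed grey box 120 deep x 260 wide x 150 mm high, origin under its centre; x points from front to back, y to the left end, z up. Two white handle-less doors cover its front: the wide one on the left, hinged at the left end, the narrow one on the right, hinged at the right end; their free edges meet at a 5 mm seam. Shut, the outer faces lie 78 mm in front of the origin; doors from 4 to 146 mm height
- wide_door (a joint): opening angle, rad: 0 shut, grows as the free edge swings to the front, then to the left; range -0.044 to 1.75. Pressing near the free edge 3 to 5 mm in (3 to 5 N; solid stop at -0.044) frees the catch; on backing off, a sprung plunger pushes the door about 0.5 ajar (needs 90 mm of room in front). Beyond that it swings freely with light friction and stays where left
- wide_door_catch (a joint): slide of the wide door's catch, hidden behind the door, in m: 0 holding, above about 0.005 released; it stays released
- narrow_door (a joint): opening angle of the narrow door in rad: 0 shut; it has the same kind of touch catch and must stay shut
- wide_door_press (a point): point on the wide door's outer face, 30 mm from its free edge, 36 mm below its top edge; moves with the door; x is the door's inward normal, y along the door from free edge to hinge, z up
- wide_door_edge (a point): upper outer corner of the wide door at its free edge; moves with the door
- wide_door_hinge (a point): fixed point on the wide door's vertical hinge axis, at the height of the door's top edge, in the plane of the shut door's inner face; axes as the cabinet's. The door is 155 mm wide from here to its free edge, 142 mm high, 11 mm thick; shut, its inner face stands 7 mm in front of the cabinet's front edges
- wide_door_face: outer white board of the wide door, 7 mm thick, 155 x 142 mm, origin on the hinge axis at the lower edge
- wide_door_liner: grey inner board of the wide door, 4 mm thick, set in 8 mm from the door's vertical edges
- mug: loose green mug, 86 x 118 x 96 mm, origin at the centre of its underside; stands to the left of the cabinet
- tape_dispenser: loose black tape dispenser, 51 x 121 x 75 mm, origin at the centre of its underside; stands in front of the cabinet, to the right

How it is judged:
By the outcome, as a careful person would: the job done as asked, in the order asked, and still so for the second after the job is handed in, with the robot touching nothing.
It also fails if it takes over 46 s, if anything falls off the work surface, if the arm or the gripper's body presses on something with over 40 N, if the wrist force passes 120 N, or if a joint passes its speed limit or range.

### The arm

A 7-joint arm with a two-finger parallel gripper is mounted at the origin on a cart in front of the work surface, level with it; the furniture and walls round the work are solid. World frame = base frame: x ahead of the robot, y to its left, z up, the work surface at z = 0. Lengths are in m, angles in rad, forces in N, time in s.
With the tool pointing down it reaches from about 0.4 to 0.85 m from the base axis. Payload 10.4 kg.
Tool frame: the origin (TCP) lies at the very end of the fingers, on their centre line; the grasp point (between the pads) lies r.grasp_offset behind it (r.grasp_offset is the distance from the TCP to the grasp point, in m); z points along the fingers, y is the direction in which the jaws open and shut (so a half turn about z gives the same grasp; the last joint's range is limited). The gripper opens to 87 mm and grips with 3 to 60 N. Pads are 19 mm wide; open, the fingers measure 117 mm over their backs; the gripper's body (75 mm by 190 mm) begins 51 mm behind the grasp point.
Start: joints at [-1.25, 0.332, -0.065, 1.46, 0.022, 1.35, -0.088], TCP at [0.211, 0.588, 0.223] pointing down, gripper open.
Joint ranges: [-2.6, 2.6], [-0.5, 2.12], [-1.47, 1.34], [0.16, 2.42], [-1.27, 4.41], [0.06, 2.06], [-2.6, 2.6]. Speed limits (rad/s): [2.22, 2.22, 2.79, 2.79, 3.14, 3.14, 3.14].

### API

Orientations are given as a unit quaternion [x, y, z, w].
In Python, from bench import read_state, cams, job, r gives the robot as it stands. The module is installed in compiled form; this text tells all that it offers.
- The arm moves only by the tool arm_command, never from a script. Its argument "increments" is a list of rows, each an object of numbers: "gripper": the opening in per cent of the stroke, from 0 (shut) to 100 (fully open); "dx", "dy", "dz": the shift along the tool's x, y, z in m; "spin": the turn about the tool's z in degrees. In form: [{"gripper": .., "dx": .., "dy": .., "dz": .., "spin": ..}, ...]. A call has exactly 8 rows; each row shifts and turns the commanded pose from where the row before left it, along the tool's axes as they then stand; what a row does not reach is not made up. A row lasts 1/8 s, in which the tool goes at most 62.5 mm and 10.7 degrees, less where a joint would pass 70% of its speed; a pose out of reach is approached as far as the arm can. A call with a gripper value outside its range is refused whole. The fingers move at their own pace and stop on an object; "grip_force" is the grip in N (left out, the last holds). Time passes only in rows, so rows that do not move let the fingers close, or fill a call up. It gives the time, the measured TCP pose, the force and the opening at its end, in the units of the state.
- read_state(): the state, without advancing time (a new reading comes with each control period).
- cams.camera(name): name is "scene" or "top" or "wrist"; returns the picture (420x560x3 uint8, red, green, blue); there is no depth.
- cams.camera_info(name): a dict with "K" (3x3 intrinsics, pixels), "rvec" (rotation vector, rad) and "tvec" (3), from world to camera coordinates, as OpenCV has them. Camera axes: x right, y down, z forward; pixel columns grow to the right and rows downward; lengths in m; the calibration is good to about 2 mm. A picture is of the moment at which its call begins: read the wrist's pose just before it. camera_info takes no time and is no camera call; for the wrist camera it gives the pose at the moment of the call.
- job.close_job(): hands the job in, once; it reports no verdict.
The state is a dict: "time": time; "joint_positions": joint angles; "joint_vel": joint speeds; "joint_torque": joint torques, N m; "ee_pos": TCP position; "eef_rot": TCP orientation; "ft_force": force on the tool from outside, world axes, zero at the start; "torque": the same for the moment, N m; "width": finger opening in m.
Only numpy, scipy, OpenCV 4.12 (cv2) and the standard library are available. Lean on these libraries where they do the work, as an engineer would, in place of code of your own. Each camera call takes 0.05 s, during which the arm holds its last target.

## Working session

There is one attempt and no reset: what is moved stays moved. The work goes in short steps, Python scripts to look and compute and a tool call to move; the robot and the scene stay as the last step left them, time stands still between calls to the robot, and variables do not carry over. Pictures are saved under pics/ and viewed, and the job is handed in when it is done.

Besides the shell and the picture viewer there is one more tool, called after "Call:" as name([rows], argument=value, ...), one row to a line, values as JSON. arm_command: Moves the arm, as the interface text tells. Its arguments: {"type":"object","properties":{"increments":{"type":"array","items":{"type":"object","properties":{"gripper":{"type":"number"},"dx":{"type":"number"},"dy":{"type":"number"},"dz":{"type":"number"},"spin":{"type":"number"}}}},"grip_force":{"type":"number"}},"required":["increments"]}

```bash
mkdir -p pics; python3 - <<'E'
from bench import read_state, cams, job, r
import cv2, numpy as np
s=read_state()
print(s['time'],s['ee_pos'],s['eef_rot'],s['ft_force'],s['width'],r.grasp_offset)
for n in ['scene','top','wrist']:
    im=cams.camera(n); cv2.imwrite(f'pics/{n}0.png',im[:,:,::-1])
    i=cams.camera_info(n); print(n,i)
E
```

```text
0.0 [0.2105169  0.58806231 0.22174397] [ 1.71022275e-01  9.85266904e-01 -7.08348449e-04 -8.59457919e-05] [-0.52232726  0.2841589  -0.66165492] 0.08729339262732577 0.0187
scene {'K': array([[448.30541764,   0.        , 273.41664424],
       [  0.        , 448.30541764, 211.22651454],
       [  0.        ,   0.        ,   1.        ]]), 'rvec': array([ 2.26436315, -0.79341828,  0.31404868]), 'tvec': array([-0.3115202 ,  0.45679986,  0.73145883])}
top {'K': array([[437.22851538,   0.        , 280.93716825],
       [  0.        , 437.22851538, 213.51705365],
       [  0.        ,   0.        ,   1.        ]]), 'rvec': array([ 2.15356103, -2.10367702,  0.18886444]), 'tvec': array([0.20679748, 0.58650006, 1.01093942])}
wrist {'K': array([[362.55050681,   0.        , 276.59424524],
       [  0.        , 362.55050681, 208.2921331 ],
       [  0.        ,   0.        ,   1.        ]]), 'rvec': array([-2.3841805 , -1.67867352, -0.22183716]), 'tvec': array([-0.62446454, -0.0323712 ,  0.38998679])}
```

View pics/scene0.png

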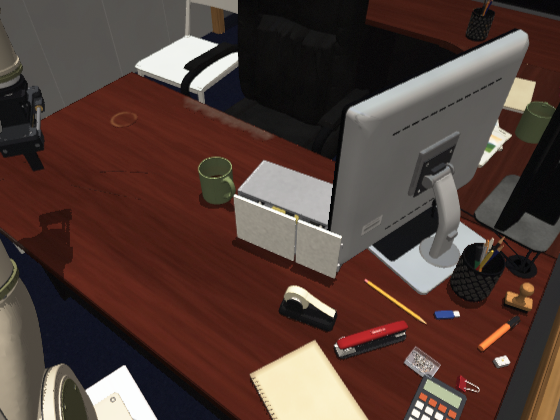

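View pics/top0.png

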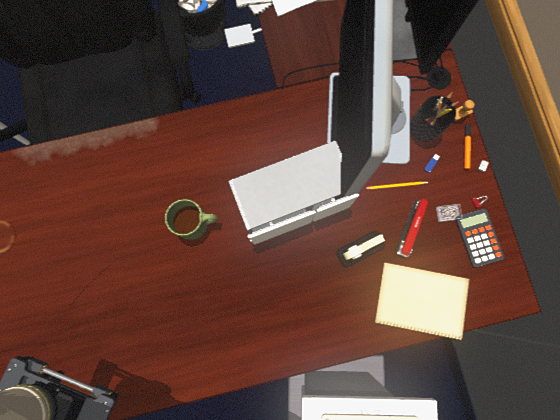

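View pics/wrist0.png

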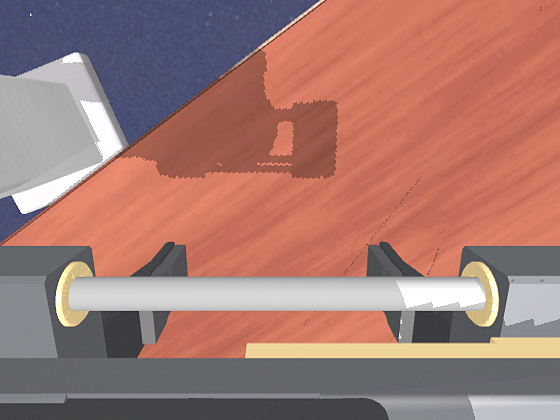

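The scene view shows the cabinet with white doors (cols 235–340, rows 195–275), the mug to the left (215,180) and the tape dispenser in front to the right (308,307). In the top view the door tops run from about (250,240) to (357,197). I'll zoom in to get the corners.

```bash
python3 - <<'E'
import cv2, numpy as np
t=cv2.imread('pics/top0.png'); s=cv2.imread('pics/scene0.png')
c=t[130:280,155:395]; cv2.imwrite('pics/topz.png',cv2.resize(c,None,fx=3.3,fy=3.3,interpolation=cv2.INTER_CUBIC))
c=s[150:340,190:350]; cv2.imwrite('pics/scenez.png',cv2.resize(c,None,fx=3,fy=3,interpolation=cv2.INTER_CUBIC))
E
```

```text
(no output)
```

View pics/topz.png

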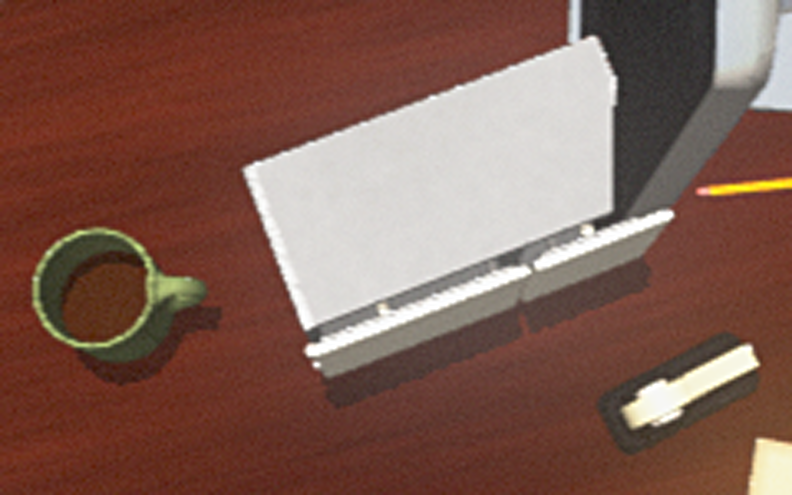

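View pics/scenez.png

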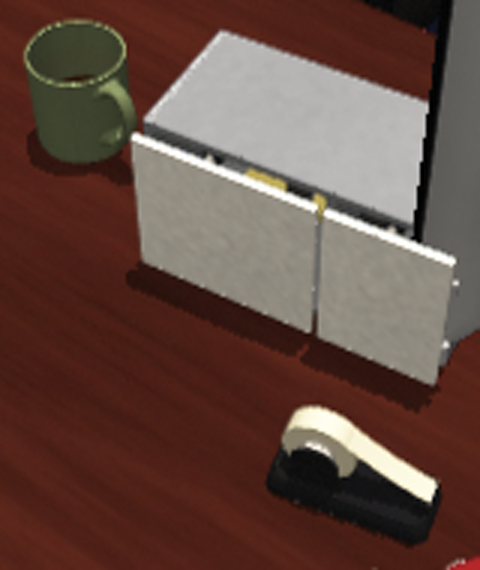

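```bash
cat > h.py <<'E'
import cv2, numpy as np
from bench import cams
def ray(n,px,z,inf=None):
    i=inf or cams.camera_info(n); R,_=cv2.Rodrigues(np.array(i['rvec'])); t=np.array(i['tvec'])
    d=R.T@np.linalg.solve(i['K'],[px[0],px[1],1.]); c=-R.T@t
    return c+d*(z-c[2])/d[2]
def proj(n,P,inf=None):
    i=inf or cams.camera_info(n)
    return cv2.projectPoints(np.array(P,float).reshape(-1,1,3),np.array(i['rvec']),np.array(i['tvec']),i['K'],None)[0].reshape(-1,2)
E
python3 - <<'E'
from h import *
np.set_printoptions(precision=4,suppress=True)
T=lambda u,v:(155+(u+.5)/3.3-.5,130+(v+.5)/3.3-.5)
S=lambda u,v:(190+(u+.5)/3-.5,150+(v+.5)/3-.5)
for nm,n,p,z in [('topL','top',T(313,357),.146),('topR','top',T(673,215),.146),('seam','top',T(527,272),.146),('cabBL','top',T(245,170),.15),('cabFL','top',T(311,328),.15),('cabBR','top',T(598,38),.15),
 ('sTL','scene',S(133,140),.146),('sSeam','scene',S(316,210),.146),('sTR','scene',S(455,262),.146),('sBL','scene',S(140,263),.004),('sBseam','scene',S(312,331),.004),('sBR','scene',S(434,383),.004),
 ('cabBL s','scene',S(222,31),.15),('cabFL s','scene',S(146,122),.15),
 ('mugrim','top',T(95,290),.096),('mughandle','top',T(207,290),.06),('tapeTL','top',T(600,405),.01),('tapeTR','top',T(735,335),.03),('tapeBL','top',T(625,450),.01),('tapeBR','top',T(760,370),.03)]:
    print(nm,ray(n,p,z))
for n in ('top','scene'):
    i=cams.camera_info(n);R,_=cv2.Rodrigues(i['rvec']);print(-R.T@i['tvec'])
E
```

```text
topL [0.5089 0.2878 0.146 ]
topR [0.6111 0.0482 0.146 ]
seam [0.5696 0.1464 0.146 ]
cabBL [0.6345 0.3381 0.15  ]
cabFL [0.5278 0.2896 0.15  ]
cabBR [0.7337 0.0995 0.15  ]
sTL [0.5108 0.2814 0.146 ]
sSeam [0.5708 0.1425 0.146 ]
sTR [0.6133 0.0467 0.146 ]
sBL [0.5086 0.285  0.004 ]
sBseam [0.5733 0.1435 0.004 ]
sBR [0.6134 0.0481 0.004 ]
cabBL s [0.6364 0.3359 0.15  ]
cabFL s [0.5273 0.2876 0.15  ]
mugrim [0.5588 0.4466 0.096 ]
mughandle [0.5666 0.3732 0.06  ]
tapeTL [0.494  0.0801 0.01  ]
tapeTR [ 0.5468 -0.0181  0.03  ]
tapeBL [0.4607 0.0613 0.01  ]
tapeBR [ 0.521  -0.0363  0.03  ]
[0.3943 0.2182 1.098 ]
[ 0.1359 -0.3349  0.8427]
```

```bash
python3 - <<'E'
from h import *
from bench import read_state
np.set_printoptions(precision=3,suppress=True)
i=cams.camera_info('wrist');R,_=cv2.Rodrigues(i['rvec']);c=-R.T@i['tvec'];s=read_state()
from scipy.spatial.transform import Rotation as Ro
M=Ro.from_quat(s['eef_rot']).as_matrix()
print('cam in tool',M.T@(c-s['ee_pos']),'view dir in tool',M.T@R.T[:,2], 'tool x',M[:,0],'y',M[:,1])
for n,ps in (('top',[(345,195),(388,155),(375,182)]),('scene',[(333,250),(345,78),(333,235)])):
  for p in ps:
    print(n,p,[ray(n,p,z) for z in (.1,.2,.3,.4,.5)])
O=np.array([.632,.196]);a=np.radians(23.);X=np.array([np.cos(a),np.sin(a)]);Y=np.array([-X[1],X[0]])
P=lambda x,y,z:np.r_[O+x*X+y*Y,z]
L=[P(-.078,.13,.146),P(-.078,-.025,.146),P(-.078,-.13,.146),P(-.078,.13,.004),P(-.078,-.025,.004),P(-.06,.13,.15),P(.06,.13,.15),P(.06,-.13,.15)]
for n in('top','scene'):
  im=cv2.imread(f'pics/{n}0.png');im=cv2.resize(im,None,fx=3,fy=3)
  for q in proj(n,L): cv2.circle(im,tuple(int(v*3+1) for v in q),3,(0,0,255),1)
  u,v=(630,350) if n=='top' else (560,420)
  cv2.imwrite(f'pics/chk_{n}.png',im[v:v+500,u:u+700])
E
```

```text
cam in tool [ 0.071  0.    -0.162] view dir in tool [-0.262 -0.     0.965] tool x [-0.941  0.337 -0.   ] y [ 0.337  0.941 -0.001]
top (345, 195) [array([0.62 , 0.072, 0.1  ]), array([0.598, 0.086, 0.2  ]), array([0.575, 0.101, 0.3  ]), array([0.552, 0.116, 0.4  ]), array([0.53, 0.13, 0.5 ])]
top (388, 155) [array([ 0.72 , -0.031,  0.1  ]), array([ 0.688, -0.006,  0.2  ]), array([0.655, 0.019, 0.3  ]), array([0.622, 0.044, 0.4  ]), array([0.59 , 0.069, 0.5  ])]
top (375, 182) [array([0.653, 0.001, 0.1  ]), array([0.627, 0.023, 0.2  ]), array([0.601, 0.045, 0.3  ]), array([0.575, 0.066, 0.4  ]), array([0.55 , 0.088, 0.5  ])]
scene (333, 250) [array([0.606, 0.057, 0.1  ]), array([0.542, 0.004, 0.2  ]), array([ 0.479, -0.049,  0.3  ]), array([ 0.416, -0.101,  0.4  ]), array([ 0.353, -0.154,  0.5  ])]
scene (345, 78) [array([1.127, 0.545, 0.1  ]), array([0.993, 0.427, 0.2  ]), array([0.86 , 0.308, 0.3  ]), array([0.727, 0.19 , 0.4  ]), array([0.593, 0.071, 0.5  ])]
scene (333, 235) [array([0.635, 0.087, 0.1  ]), array([0.567, 0.03 , 0.2  ]), array([ 0.5  , -0.026,  0.3  ]), array([ 0.433, -0.083,  0.4  ]), array([ 0.366, -0.14 ,  0.5  ])]
```

View pics/chk_top.png

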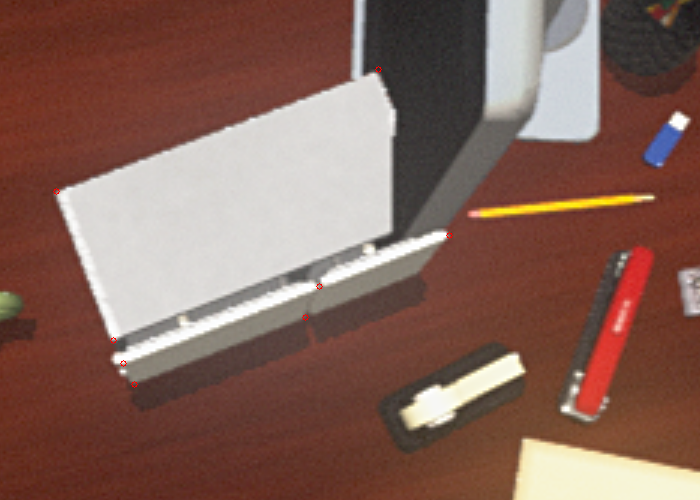

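View pics/chk_scene.png

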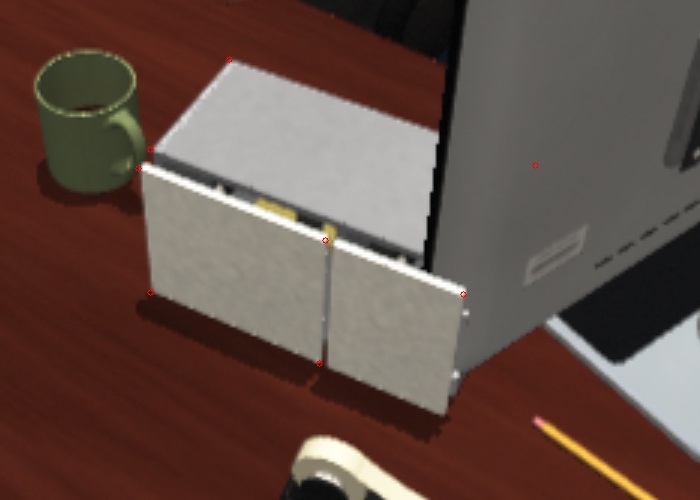

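The cabinet pose fits both views (red marks sit on its corners to about 2 mm): origin about (0.632, 0.196), yaw about 23°. The monitor's near vertical edge stands at about (0.60, 0.07), so I'll turn the jaw axis along the press direction to keep the gripper body away from it.

Call:
arm_command([
  {"gripper": 0,"spin": 9.5},
  {"gripper": 0,"spin": 9.5},
  {"gripper": 0,"spin": 9.5},
  {"gripper": 0,"spin": 9.5},
  {"gripper": 0,"spin": 9.3},
  {"gripper": 0,"dx": -0.03},
  {"gripper": 0,"dx": -0.04},
  {"gripper": 0,"dx": -0.04},
], grip_force=30)

```text
validation failed for argument at $.in...
```

Call:
arm_command([
  {"gripper": 0,"dx": 0,"dy": 0,"dz": 0,"spin": 9.5},
  {"gripper": 0,"dx": 0,"dy": 0,"dz": 0,"spin": 9.5},
  {"gripper": 0,"dx": 0,"dy": 0,"dz": 0,"spin": 9.5},
  {"gripper": 0,"dx": 0,"dy": 0,"dz": 0,"spin": 9.5},
  {"gripper": 0,"dx": 0,"dy": 0,"dz": 0,"spin": 9.3},
  {"gripper": 0,"dx": -0.03,"dy": 0,"dz": 0,"spin": 0},
  {"gripper": 0,"dx": -0.04,"dy": 0,"dz": 0,"spin": 0},
  {"gripper": 0,"dx": -0.04,"dy": 0,"dz": 0,"spin": 0},
], grip_force=30)

```text
time: 1.15
ee_pos: [0.254, 0.4859, 0.2222]
eef_rot: [0.552, 0.834, -0.0, 0.0]
ft_force: [-0.2, -0.5, 0.5]
width: 0.015
```

Call:
arm_command([
  {"gripper": 0,"dx": -0.05,"dy": 0,"dz": 0,"spin": 0},
  {"gripper": 0,"dx": -0.055,"dy": 0,"dz": 0,"spin": 0},
  {"gripper": 0,"dx": -0.055,"dy": 0,"dz": 0,"spin": 0},
  {"gripper": 0,"dx": -0.055,"dy": 0,"dz": 0,"spin": 0},
  {"gripper": 0,"dx": -0.055,"dy": 0.02,"dz": 0,"spin": 0},
  {"gripper": 0,"dx": -0.055,"dy": 0.02,"dz": 0,"spin": 0},
  {"gripper": 0,"dx": -0.05,"dy": 0.02,"dz": 0,"spin": 0},
  {"gripper": 0,"dx": -0.03,"dy": 0.02,"dz": 0,"spin": 0},
])

```text
time: 2.15
ee_pos: [0.4868, 0.1431, 0.2227]
eef_rot: [0.553, 0.833, 0.0, 0.0]
ft_force: [0.3, 0.1, 0.2]
width: 0.0001
```

```bash
cat >> h.py <<'E'
O=np.array([.632,.196]);a=np.radians(23.);X=np.array([np.cos(a),np.sin(a)]);Y=np.array([-X[1],X[0]])
def cab(p): d=np.array(p[:2])-O; return np.r_[d@X,d@Y,p[2]]
def st():
    from bench import read_state
    s=read_state(); f=s['ft_force']
    print('t',s['time'],'world',np.round(s['ee_pos'],4),'cab',np.round(cab(s['ee_pos']),4),'Fcab',np.round([f[:2]@X,f[:2]@Y,f[2]],2),'w',round(s['width'],4),'j',np.round(s['joint_positions'],2))
def snap(name,f,box=None,k=1):
    im=cams.camera(name)[:,:,::-1]
    if box: im=im[box[1]:box[3],box[0]:box[2]]
    cv2.imwrite('pics/'+f,cv2.resize(im,None,fx=k,fy=k,interpolation=cv2.INTER_CUBIC))
E
python3 -c "
from h import *
st(); snap('scene','s1.png')"
```

```text
t 2.15 world [0.4868 0.1431 0.2227] cab [-0.1543  0.008   0.2227] Fcab [ 0.28 -0.06  0.18] w 0.0001 j [-0.84  0.06  0.49  1.79 -0.03  1.3   0.05]
```

View pics/s1.png

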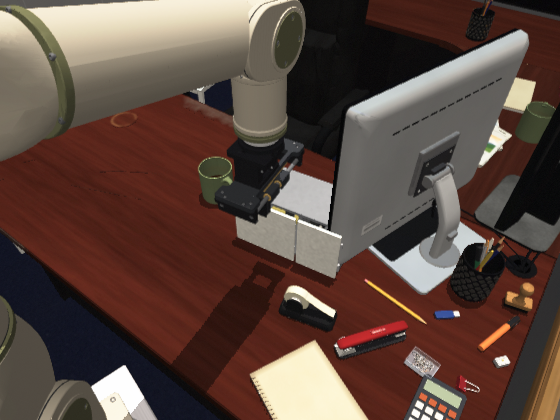

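The arm stands in front of the cabinet with the gripper long axis along depth, clear of the monitor (edge at col 335) and mug. Next I'll lower it and approach the door.

Call:
arm_command([
  {"gripper": 0,"dx": -0.003,"dy": 0,"dz": 0.03,"spin": 0},
  {"gripper": 0,"dx": 0,"dy": 0,"dz": 0.035,"spin": 0},
  {"gripper": 0,"dx": 0,"dy": 0,"dz": 0.035,"spin": 0},
  {"gripper": 0,"dx": 0,"dy": 0.01,"dz": 0.023,"spin": 0},
  {"gripper": 0,"dx": 0,"dy": 0.015,"dz": 0,"spin": 0},
  {"gripper": 0,"dx": 0,"dy": 0.015,"dz": 0,"spin": 0},
  {"gripper": 0,"dx": 0,"dy": 0.01,"dz": 0,"spin": 0},
  {"gripper": 0,"dx": 0,"dy": 0,"dz": 0,"spin": 0},
])

```text
time: 3.2
ee_pos: [0.5335, 0.1628, 0.1001]
eef_rot: [0.552, 0.834, 0.0, 0.0]
ft_force: [-0.7, -1.0, 0.2]
width: 0.0004
```

```bash
python3 -c "
from h import *
st(); snap('scene','s2.png',(190,150,350,340),3);snap('top','t2.png',(155,130,395,280),3)"
```

```text
t 3.2 world [0.5335 0.1628 0.1001] cab [-0.1036  0.0079  0.1001] Fcab [-1.01 -0.63  0.21] w 0.0004 j [-0.79  0.3   0.48  1.81 -0.16  1.06  0.15]
```

View pics/s2.png

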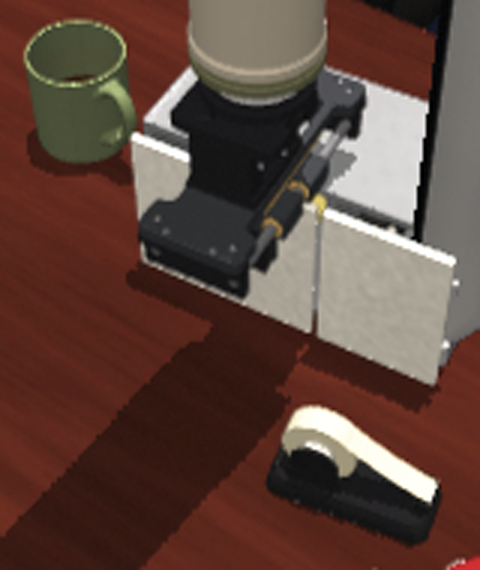

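The gripper is just in front of the wide door near the seam (seam at col 318 in the crop), both doors are shut, and the expected gap is about 10 mm. Now pressing in small steps.

Call:
arm_command([
  {"gripper": 0,"dx": -0.003,"dy": 0.003,"dz": 0,"spin": 0},
  {"gripper": 0,"dx": 0,"dy": 0.003,"dz": 0,"spin": 0},
  {"gripper": 0,"dx": 0,"dy": 0.002,"dz": 0,"spin": 0},
  {"gripper": 0,"dx": 0,"dy": 0.002,"dz": 0,"spin": 0},
  {"gripper": 0,"dx": 0,"dy": 0.001,"dz": 0,"spin": 0},
  {"gripper": 0,"dx": 0,"dy": 0.001,"dz": 0,"spin": 0},
  {"gripper": 0,"dx": 0,"dy": 0,"dz": 0,"spin": 0},
  {"gripper": 0,"dx": 0,"dy": 0,"dz": 0,"spin": 0},
])

```text
time: 4.3
ee_pos: [0.5448, 0.1643, 0.0995]
eef_rot: [0.552, 0.834, -0.0, -0.0]
ft_force: [-0.2, -0.2, 0.3]
width: 0.0006
```

```bash
python3 -c "
from h import *
st()"
```

```text
t 4.3 world [0.5448 0.1643 0.0995] cab [-0.0926  0.0049  0.0995] Fcab [-0.28 -0.1   0.32] w 0.0006 j [-0.78  0.33  0.48  1.78 -0.17  1.07  0.17]
```

Call:
arm_command([
  {"gripper": 0,"dx": 0,"dy": 0.001,"dz": 0,"spin": 0},
  {"gripper": 0,"dx": 0,"dy": 0.001,"dz": 0,"spin": 0},
  {"gripper": 0,"dx": 0,"dy": 0.001,"dz": 0,"spin": 0},
  {"gripper": 0,"dx": 0,"dy": 0.001,"dz": 0,"spin": 0},
  {"gripper": 0,"dx": 0,"dy": 0,"dz": 0,"spin": 0},
  {"gripper": 0,"dx": 0,"dy": 0,"dz": 0,"spin": 0},
  {"gripper": 0,"dx": 0,"dy": 0,"dz": 0,"spin": 0},
  {"gripper": 0,"dx": 0,"dy": 0,"dz": 0,"spin": 0},
])

```text
time: 5.3
ee_pos: [0.5487, 0.1659, 0.0995]
eef_rot: [0.552, 0.834, 0.0, 0.0]
ft_force: [-2.2, -2.5, -0.4]
width: 0.0005
```

```bash
python3 -c "
from h import *
st(); snap('scene','s3.png',(190,150,350,340),3)"
```

```text
t 5.3 world [0.5487 0.1659 0.0995] cab [-0.0885  0.0048  0.0995] Fcab [-2.99 -1.44 -0.4 ] w 0.0005 j [-0.78  0.34  0.48  1.77 -0.18  1.07  0.17]
```

View pics/s3.png

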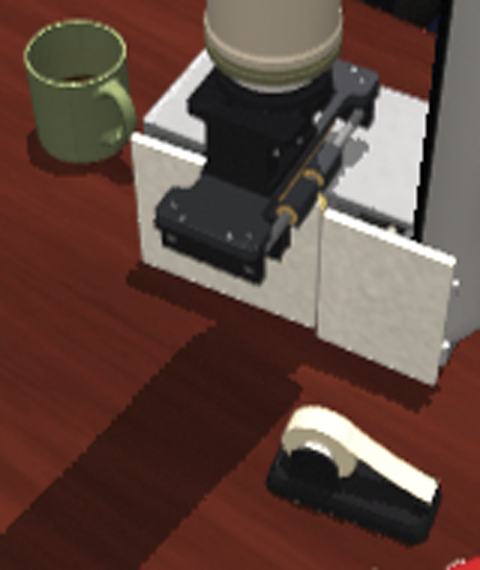

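Contact: the force is about 3 N and the door is beginning to go in. I'll press a little further.

Call:
arm_command([
  {"gripper": 0,"dx": 0,"dy": 0.001,"dz": 0,"spin": 0},
  {"gripper": 0,"dx": 0,"dy": 0,"dz": 0,"spin": 0},
  {"gripper": 0,"dx": 0,"dy": 0.001,"dz": 0,"spin": 0},
  {"gripper": 0,"dx": 0,"dy": 0,"dz": 0,"spin": 0},
  {"gripper": 0,"dx": 0,"dy": 0.001,"dz": 0,"spin": 0},
  {"gripper": 0,"dx": 0,"dy": 0,"dz": 0,"spin": 0},
  {"gripper": 0,"dx": 0,"dy": 0,"dz": 0,"spin": 0},
  {"gripper": 0,"dx": 0,"dy": 0,"dz": 0,"spin": 0},
])

```text
time: 6.35
ee_pos: [0.5501, 0.1663, 0.0993]
eef_rot: [0.552, 0.834, -0.001, -0.001]
ft_force: [-11.2, -6.8, 5.7]
width: 0.0001
```

```bash
python3 -c "
from h import *
st()"
```

```text
t 6.35 world [0.5501 0.1663 0.0993] cab [-0.087   0.0047  0.0993] Fcab [-12.96  -1.87   5.7 ] w 0.0001 j [-0.77  0.35  0.48  1.76 -0.18  1.08  0.17]
```

The force has risen to 13 N with hardly any more travel, so the door is at its solid stop. Backing off 130 mm.

Call:
arm_command([
  {"gripper": 0,"dx": 0,"dy": -0.01,"dz": 0,"spin": 0},
  {"gripper": 0,"dx": 0,"dy": -0.03,"dz": 0,"spin": 0},
  {"gripper": 0,"dx": 0,"dy": -0.04,"dz": 0,"spin": 0},
  {"gripper": 0,"dx": 0,"dy": -0.035,"dz": 0,"spin": 0},
  {"gripper": 0,"dx": 0,"dy": -0.015,"dz": 0,"spin": 0},
  {"gripper": 0,"dx": 0,"dy": 0,"dz": 0,"spin": 0},
  {"gripper": 0,"dx": 0,"dy": 0,"dz": 0,"spin": 0},
  {"gripper": 0,"dx": 0,"dy": 0,"dz": 0,"spin": 0},
])

```text
time: 7.35
ee_pos: [0.4324, 0.1166, 0.0996]
eef_rot: [0.552, 0.834, 0.0, 0.0]
ft_force: [-0.4, -0.5, 0.3]
width: 0.0006
```

```bash
python3 -c "
from h import *
st(); snap('scene','s4.png',(190,150,350,340),3); snap('top','t4.png',(155,130,395,280),3)"
```

```text
t 7.35 world [0.4324 0.1166 0.0996] cab [-0.2147  0.0049  0.0996] Fcab [-0.56 -0.29  0.27] w 0.0006 j [-0.85  0.04  0.5   2.08 -0.02  1.02  0.06]
```

View pics/s4.png

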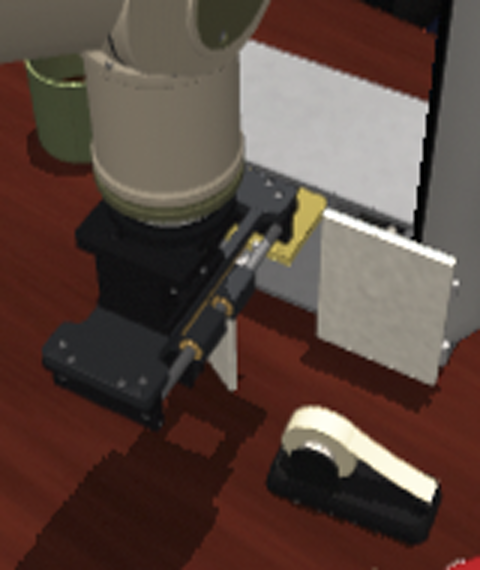

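View pics/t4.png

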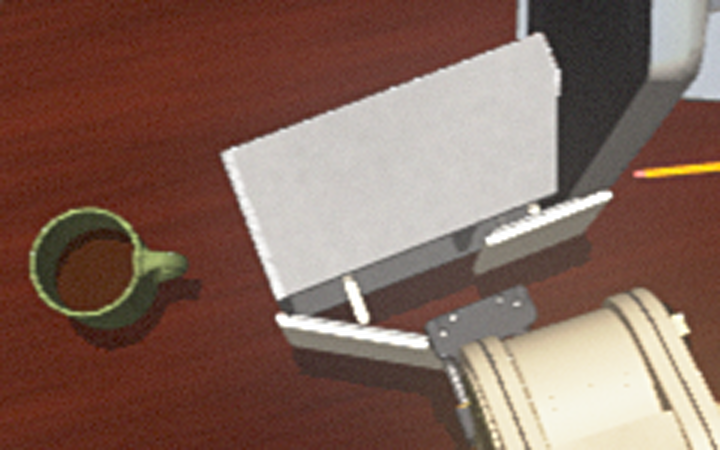

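```bash
python3 -c "
from h import *
T=lambda u,v:(155+u/3-.33,130+v/3-.33)
A=cab(ray('top',T(282,318),.146));B=cab(ray('top',T(426,343),.146));print(A,B,np.arctan2(-(B-A)[0],-(B-A)[1]))
A=cab(ray('top',T(348,280),.1));B=cab(ray('top',T(365,318),.1));print('plunger',A,B)
A=cab(ray('top',T(348,280),.14));B=cab(ray('top',T(365,318),.14));print('plunger',A,B)
"
```

```text
[-0.07226145  0.13261195  0.146     ] [-0.12807483  0.04170014  0.146     ] 0.5505983044094116
plunger [-0.0568345   0.07580283  0.1       ] [-0.08905713  0.07446248  0.1       ]
plunger [-0.0629768   0.07730658  0.14      ] [-0.09390796  0.07601995  0.14      ]
```

The door popped ajar to about 0.55 rad, the narrow door is still shut, and the mug and tape dispenser haven't moved. The sprung plunger stands at cabinet y ≈ 0.075 (white rod at (355,300) in the top crop). I'll lift over the door and go down behind it, right of the plunger.

Call:
arm_command([
  {"gripper": 0,"dx": 0,"dy": 0,"dz": -0.04,"spin": 0},
  {"gripper": 0,"dx": 0,"dy": 0,"dz": -0.045,"spin": 0},
  {"gripper": 0,"dx": 0,"dy": 0.02,"dz": 0,"spin": 0},
  {"gripper": 0,"dx": 0,"dy": 0.04,"dz": 0,"spin": 0},
  {"gripper": 0,"dx": 0.005,"dy": 0.04,"dz": 0,"spin": 0},
  {"gripper": 0,"dx": 0.005,"dy": 0.016,"dz": 0,"spin": 0},
  {"gripper": 0,"dx": 0,"dy": 0,"dz": 0,"spin": 0},
  {"gripper": 0,"dx": 0,"dy": 0,"dz": 0,"spin": 0},
])

```text
time: 8.45
ee_pos: [0.5342, 0.1702, 0.1843]
eef_rot: [0.552, 0.834, -0.0, -0.0]
ft_force: [-0.1, -0.4, 0.8]
width: 0.0004
```

```bash
python3 -c "
from h import *
st(); snap('scene','s5.png',(190,150,350,340),3); snap('wrist','w5.png')"
```

```text
t 8.45 world [0.5342 0.1702 0.1843] cab [-0.1001  0.0145  0.1843] Fcab [-0.25 -0.35  0.84] w 0.0004 j [-0.84  0.23  0.52  1.71 -0.12  1.24  0.11]
```

View pics/s5.png

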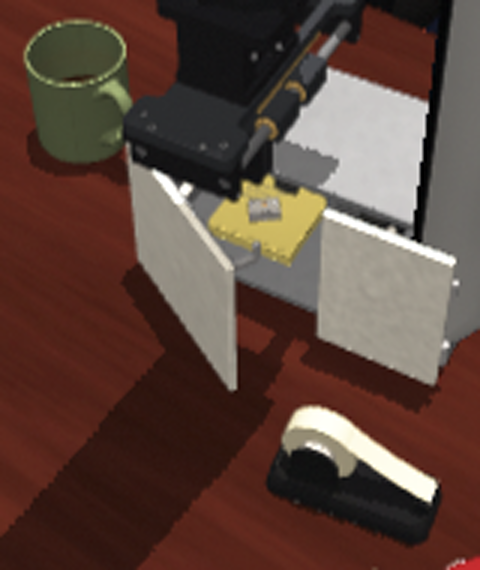

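View pics/w5.png

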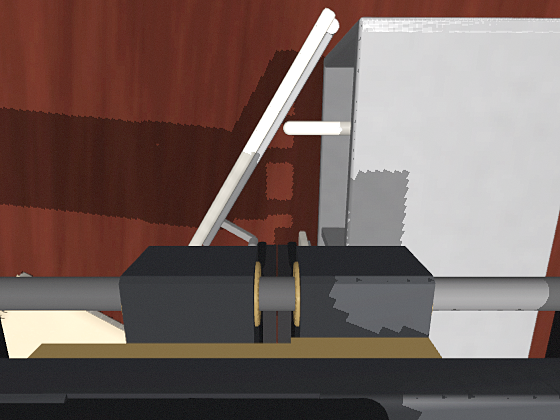

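```bash
python3 - <<'E'
from h import *
def Pm(n):
    i=cams.camera_info(n);R,_=cv2.Rodrigues(i['rvec']);return i['K']@np.c_[R,i['tvec']]
S=lambda u,v:(190+u/3-.33,150+v/3-.33)
for nm,w,s in [('hooktip',(257,242),S(258,246)),('hookbase',(222,222),S(228,262)),('cabthing?',(305,238),S(263,207))]:
    X4=cv2.triangulatePoints(Pm('wrist'),Pm('scene'),np.array(w,float).reshape(2,1),np.array(s,float).reshape(2,1)).ravel();p=X4[:3]/X4[3]
    print(nm,p,cab(p),proj('wrist',p),w)
im=cv2.imread('pics/w5.png');cv2.imwrite('pics/w5z.png',cv2.resize(im[190:260,180:360],None,fx=4.4,fy=4.4,interpolation=cv2.INTER_CUBIC))
im=cv2.imread('pics/s5.png');cv2.imwrite('pics/s5z.png',cv2.resize(im[150:350,120:340],None,fx=2.9,fy=2.9,interpolation=cv2.INTER_CUBIC))
E
```

```text
hooktip [0.52796417 0.15502574 0.12674476] [-0.11177541  0.00293303  0.12674476] [[257.58468203 242.64298763]] (257, 242)
hookbase [0.50284884 0.15793775 0.12499901] [-0.13375637  0.0154269   0.12499901] [[223.12603818 223.37268237]] (222, 222)
cabthing? [0.55014595 0.17407517 0.13751821] [-0.08391377  0.01180101  0.13751821] [[302.16678956 235.16114486]] (305, 238)
```

View pics/w5z.png

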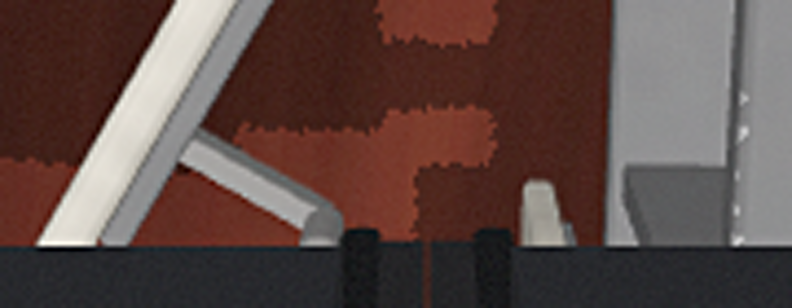

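View pics/s5z.png

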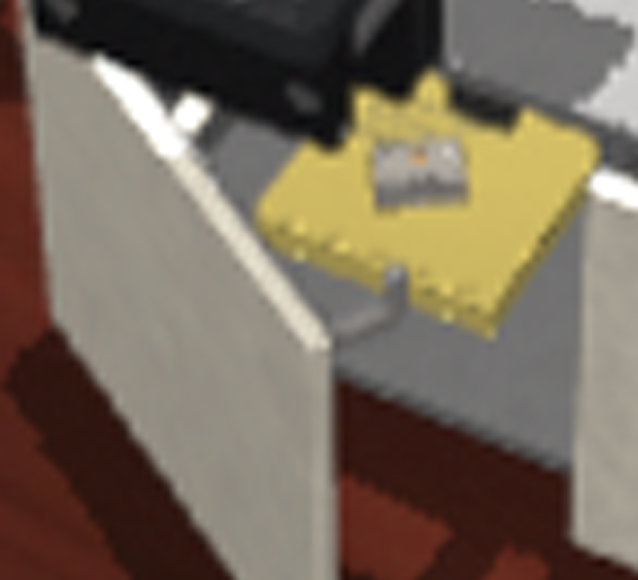

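There are fittings in the wedge that I hadn't planned for: a hook on the door's inner side (scene zoom (390,290), cabinet y ≈ 0.003–0.016, z ≈ 0.126) and a catch block on the cabinet side (y < 0.015). I won't go down here. A slot between the plunger (y ≈ 0.075) and the hook looks free, so I'll check the finger footprint there.

```bash
python3 - <<'E'
from h import *
im=cv2.imread('pics/w5.png')
for z,c in ((.146,(0,0,255)),(.10,(255,255,0))):
    q=[np.r_[O+x*X+y*Y,z] for x,y in ((-.071,.0355),(-.101,.0355),(-.101,.0545),(-.071,.0545))]
    cv2.polylines(im,[np.int32(np.round(proj('wrist',q)))],True,c,1)
cv2.imwrite('pics/w5f.png',cv2.resize(im[60:260,160:400],None,fx=3,fy=3))
E
```

```text
(no output)
```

View pics/w5f.png

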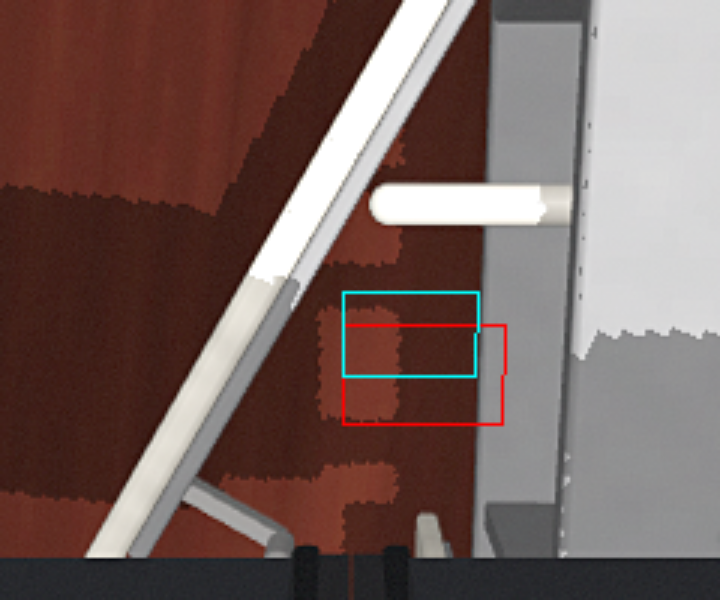

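The footprint (red at z = 0.146, cyan at z = 0.10) sits clear of the door, plunger, hook, catch and cabinet. Shifting over and going down.

Call:
arm_command([
  {"gripper": 0,"dx": 0.015,"dy": 0.005,"dz": 0,"spin": 0},
  {"gripper": 0,"dx": 0.012,"dy": 0.006,"dz": 0,"spin": 0},
  {"gripper": 0,"dx": 0,"dy": 0,"dz": 0,"spin": 0},
  {"gripper": 0,"dx": 0,"dy": 0,"dz": 0.02,"spin": 0},
  {"gripper": 0,"dx": 0,"dy": 0,"dz": 0.025,"spin": 0},
  {"gripper": 0,"dx": 0,"dy": 0,"dz": 0.025,"spin": 0},
  {"gripper": 0,"dx": 0,"dy": 0,"dz": 0.01,"spin": 0},
  {"gripper": 0,"dx": 0,"dy": 0,"dz": 0,"spin": 0},
])

```text
time: 9.55
ee_pos: [0.5341, 0.1998, 0.1044]
eef_rot: [0.552, 0.834, -0.0, -0.0]
ft_force: [0.4, 0.0, 0.4]
width: 0.0008
```

```bash
python3 - <<'E'
from h import *
st(); snap('wrist','w6.png')
H=np.array([-.067,.13]); c=cab(__import__('bench').read_state()['ee_pos'])
rho=.09;prev=c[:2]
for th in np.arange(.6,1.56,.1):
    d=.015*np.cos(th)+.0095*np.sin(th); f=rho*np.sin(th)-d*np.cos(th); s=rho*np.cos(th)+d*np.sin(th)
    p=H+[-f,-s]; print(round(th,2),p.round(4),'dy',round(p[0]-prev[0],4),'dx',round(p[1]-prev[1],4)); prev=p
E
```

```text
t 9.55 world [0.5341 0.1998 0.1044] cab [-0.0887  0.0417  0.1044] Fcab [ 0.36 -0.12  0.44] w 0.0008 j [-0.85  0.33  0.49  1.77 -0.17  1.08  0.1 ]
0.6 [-0.1032  0.0457] dy -0.015 dx 0.0039
0.7 [-0.1115  0.0498] dy -0.0084 dx 0.0041
0.8 [-0.1195  0.0549] dy -0.008 dx 0.0051
0.9 [-0.1271  0.0609] dy -0.0075 dx 0.006
1.0 [-0.134   0.0678] dy -0.007 dx 0.0069
1.1 [-0.1403  0.0756] dy -0.0062 dx 0.0077
1.2 [-0.1457  0.0841] dy -0.0054 dx 0.0085
1.3 [-0.1502  0.0932] dy -0.0045 dx 0.0092
1.4 [-0.1537  0.103 ] dy -0.0035 dx 0.0097
1.5 [-0.156   0.1131] dy -0.0024 dx 0.0102
```

View pics/w6.png

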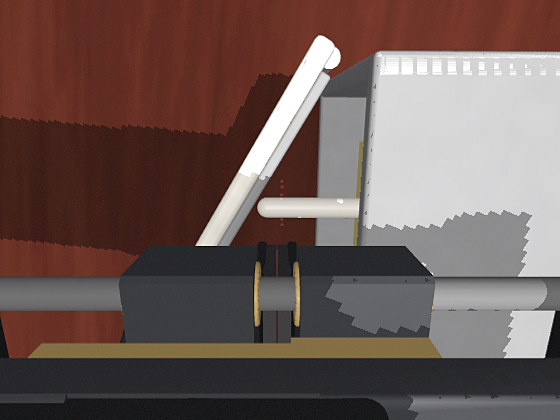

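The fingers are down behind the door with no contact force; the plunger at (310,207) is to the left of them, and the door is in front. Pushing along an arc.

Call:
arm_command([
  {"gripper": 0,"dx": 0.001,"dy": -0.008,"dz": 0,"spin": 0},
  {"gripper": 0,"dx": 0.001,"dy": -0.01,"dz": 0,"spin": 0},
  {"gripper": 0,"dx": 0.003,"dy": -0.009,"dz": 0,"spin": 0},
  {"gripper": 0,"dx": 0.005,"dy": -0.008,"dz": 0,"spin": 0},
  {"gripper": 0,"dx": 0.006,"dy": -0.008,"dz": 0,"spin": 0},
  {"gripper": 0,"dx": 0.007,"dy": -0.007,"dz": 0,"spin": 0},
  {"gripper": 0,"dx": 0.008,"dy": -0.006,"dz": 0,"spin": 0},
  {"gripper": 0,"dx": 0,"dy": 0,"dz": 0,"spin": 0},
])

```text
time: 10.6
ee_pos: [0.4697, 0.2074, 0.1045]
eef_rot: [0.551, 0.834, 0.0, -0.0]
ft_force: [-0.0, 0.6, -0.9]
width: 0.0001
```

```bash
python3 -c "
from h import *
st(); snap('wrist','w7.png'); snap('scene','s7.png',(190,150,350,340),3)"
```

```text
t 10.6 world [0.4697 0.2074 0.1045] cab [-0.1449  0.0739  0.1045] Fcab [ 0.2   0.51 -0.91] w 0.0001 j [-0.93  0.2   0.47  1.92 -0.1   1.05 -0.01]
```

View pics/w7.png

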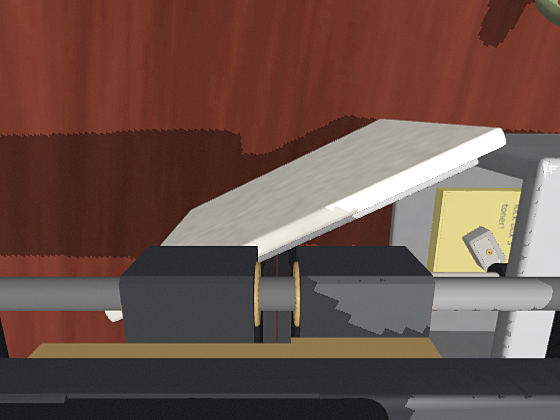

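View pics/s7.png

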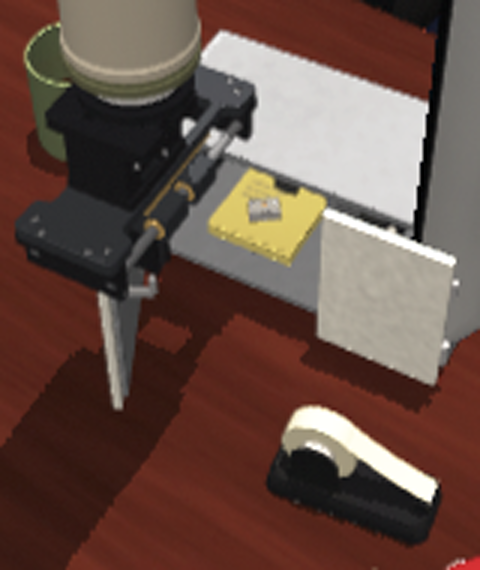

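The door now stands at about 1.15 rad, with the fingers on its inner side and the gripper body well above the mug. Continuing the arc to about 1.5 rad.

Call:
arm_command([
  {"gripper": 0,"dx": 0.008,"dy": -0.005,"dz": 0,"spin": 0},
  {"gripper": 0,"dx": 0.009,"dy": -0.005,"dz": 0,"spin": 0},
  {"gripper": 0,"dx": 0.01,"dy": -0.004,"dz": 0,"spin": 0},
  {"gripper": 0,"dx": 0.01,"dy": -0.003,"dz": 0,"spin": 0},
  {"gripper": 0,"dx": 0.008,"dy": -0.001,"dz": 0,"spin": 0},
  {"gripper": 0,"dx": 0.004,"dy": 0,"dz": 0,"spin": 0},
  {"gripper": 0,"dx": 0.002,"dy": 0,"dz": 0,"spin": 0},
  {"gripper": 0,"dx": 0,"dy": 0,"dz": 0,"spin": 0},
])

```text
time: 11.7
ee_pos: [0.4341, 0.2465, 0.1045]
eef_rot: [0.552, 0.834, 0.0, -0.0]
ft_force: [0.3, 0.1, 0.2]
width: 0.0004
```

```bash
python3 -c "
from h import *
st(); snap('wrist','w8.png')"
```

```text
t 11.7 world [0.4341 0.2465 0.1045] cab [-0.1624  0.1239  0.1045] Fcab [0.29 0.01 0.17] w 0.0004 j [-1.01  0.16  0.43  1.95 -0.08  1.04 -0.14]
```

View pics/w8.png

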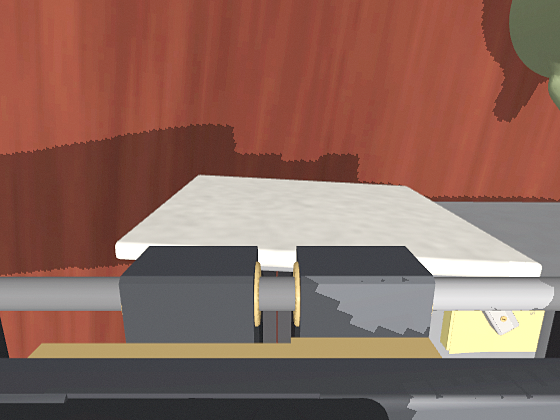

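The door is about square to the cabinet front. Now I'll ease off to the right, lift straight up, and then go away.

Call:
arm_command([
  {"gripper": 0,"dx": -0.006,"dy": 0,"dz": 0,"spin": 0},
  {"gripper": 0,"dx": -0.012,"dy": 0,"dz": 0,"spin": 0},
  {"gripper": 0,"dx": 0,"dy": 0,"dz": 0,"spin": 0},
  {"gripper": 0,"dx": 0,"dy": 0,"dz": -0.025,"spin": 0},
  {"gripper": 0,"dx": 0,"dy": 0,"dz": -0.035,"spin": 0},
  {"gripper": 0,"dx": 0,"dy": 0,"dz": -0.04,"spin": 0},
  {"gripper": 0,"dx": 0,"dy": 0,"dz": -0.04,"spin": 0},
  {"gripper": 0,"dx": 0,"dy": 0,"dz": -0.01,"spin": 0},
])

```text
time: 12.75
ee_pos: [0.442, 0.2305, 0.2571]
eef_rot: [0.552, 0.834, 0.002, 0.0]
ft_force: [-0.6, -0.1, -0.2]
width: 0.0004
```

Call:
arm_command([
  {"gripper": 0,"dx": 0.03,"dy": -0.01,"dz": 0,"spin": 0},
  {"gripper": 0,"dx": 0.05,"dy": -0.015,"dz": 0,"spin": 0},
  {"gripper": 0,"dx": 0.055,"dy": -0.015,"dz": 0,"spin": 0},
  {"gripper": 0,"dx": 0.055,"dy": -0.015,"dz": 0,"spin": 0},
  {"gripper": 0,"dx": 0.055,"dy": -0.015,"dz": 0,"spin": 0},
  {"gripper": 0,"dx": 0.05,"dy": -0.01,"dz": 0,"spin": 0},
  {"gripper": 0,"dx": 0.03,"dy": 0,"dz": 0,"spin": 0},
  {"gripper": 0,"dx": 0,"dy": 0,"dz": 0,"spin": 0},
])

```text
time: 13.75
ee_pos: [0.2384, 0.4992, 0.2531]
eef_rot: [0.55, 0.835, -0.001, 0.0]
ft_force: [0.6, -0.3, 0.5]
width: 0.0004
```

```bash
python3 -c "
from h import *
st(); snap('scene','s9.png'); snap('top','t9.png',(155,130,395,280),3)"
```

```text
t 13.75 world [0.2384 0.4992 0.2531] cab [-0.2438  0.4329  0.2531] Fcab [ 0.41 -0.53  0.55] w 0.0004 j [-1.34  0.16  0.15  1.62 -0.02  1.37 -0.78]
```

View pics/s9.png

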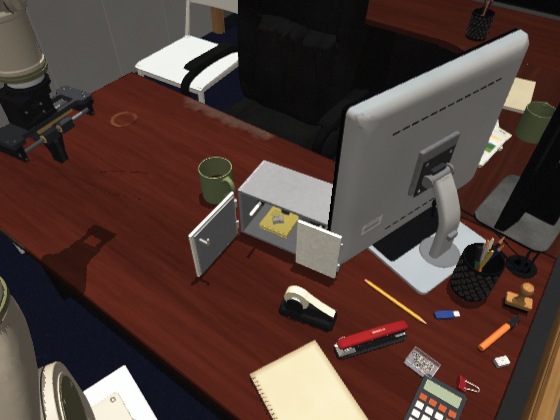

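View pics/t9.png

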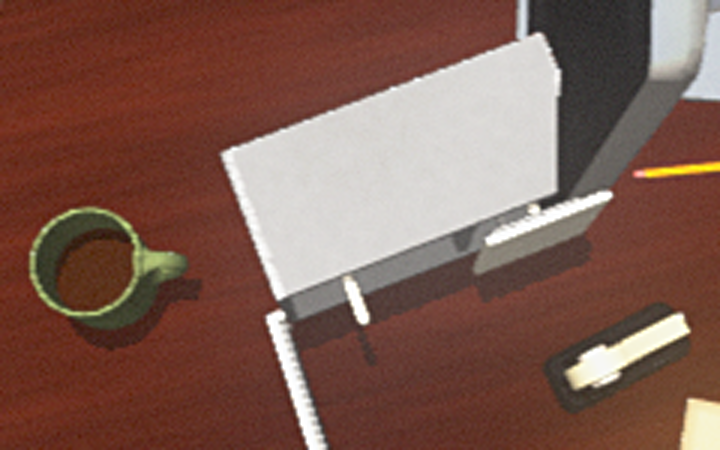

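```bash
python3 - <<'E'
from h import *
t=cams.camera('top')[:,:,::-1]; t0=cv2.imread('pics/top0.png'); 
d=cv2.absdiff(t,t0).max(2)
for n,(x0,y0,x1,y1) in {'mug':(160,195,220,245),'narrow':(318,190,362,225),'tape':(332,228,392,270)}.items(): print(n,'changed px',int((d[y0:y1,x0:x1]>40).sum()))
s=cams.camera('scene')[:,:,::-1]; d=cv2.absdiff(s,cv2.imread('pics/scene0.png')).max(2)
for n,(x0,y0,x1,y1) in {'mug':(195,152,236,205),'narrow':(299,225,345,280),'tape':(275,282,340,332)}.items(): print('scene',n,int((d[y0:y1,x0:x1]>40).sum()))
T=lambda u,v:(155+u/3-.33,130+v/3-.33)
A=cab(ray('top',T(268,316),.146));B=cab(ray('top',T(309,449),.146));print('door angle',np.arctan2(-(B-A)[0],-(B-A)[1]))
st()
E
```

```text
mug changed px 0
narrow changed px 0
tape changed px 0
scene mug 141
scene narrow 0
scene tape 0
door angle 1.6383841531130683
t 13.95 world [0.2414 0.4968 0.2543] cab [-0.242   0.4295  0.2543] Fcab [ 0.49 -1.09  0.2 ] w 0.0004 j [-1.34  0.15  0.15  1.62 -0.02  1.37 -0.78]
```

```bash
python3 -c "
from bench import job
print(job.close_job())"
```

```text
the job is handed in; nothing more can be done
None
```

The wide door is open to about 1.6 rad, and I handed the job in at about 14 s. I pressed it with closed fingertips about 30 mm from the free edge until it reached its stop. At about 13 N that was above the 3 to 5 N the catch needs. I then backed off 130 mm and the door popped ajar to about 0.55 rad.

From there I lifted over the door and went down behind it between the plunger and a hook on its inner side. I pushed it open along an arc, then eased off, lifted and moved well clear.

**Last checks:**
- **Door angle:** about 1.64 rad, measured in the top view.
- **Narrow door and tape dispenser:** no pixels changed in the top or scene view.
- **Mug:** no change in the top view. In the scene view 141 pixels changed in its box; I put that down to the open door and its shadow reaching into the box, but did not check it separately.
- **Arm:** held about 0.25 m above the surface, touching nothing. The force reading was about 1 N, within the noise seen throughout.

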